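# Sort the masking-tape rolls off the bar stand at the spray booth

## Robot

A 7-joint arm with a two-finger parallel gripper is mounted at the origin on the work surface. World frame = base frame: x ahead of the robot, y to its left, z up, the work surface at z = 0. Lengths are in m, angles in rad, forces in N, time in s.
With the tool pointing down it reaches from about 0.425 to 0.925 m from the base axis. Payload 6.8 kg.
Tool frame: the origin (TCP) lies at the very end of the fingers, on their centre line; the grasp point (between the pads) lies pinch_z behind it (pinch_z is the distance from the TCP to the grasp point, in m); z points along the fingers, y is the direction in which the jaws open and shut (so a half turn about z gives the same grasp; the last joint's range is limited). The gripper opens to 85 mm and grips with 20 to 120 N. Pads are 22 mm wide; open, the fingers measure 114 mm over their backs; the gripper's body (76 mm by 85 mm) begins 54 mm behind the grasp point. The pads swing forward as they close: fully open they stand 13 mm farther back than shut.
Start: joints at [1.204, 0.477, 0.022, 1.555, -0.011, 1.109, -0.083], TCP at [0.173, -0.653, 0.201] pointing down, gripper open.
Joint ranges: [-2.96, 2.96], [-0.34, 2.1], [-1.41, 1.46], [0.24, 2.44], [-1.37, 4.51], [0.17, 1.92], [-2.96, 2.96]. Speed limits (rad/s): [2.39, 2.39, 3.14, 3.14, 3.14, 3.14, 3.14].

## Interface

Orientations are given as a rotation vector (axis times angle).
In Python, from rig import * gives the robot as it stands. The module is installed in compiled form; this text tells all that it offers.
- The arm moves only by the tool play_rows, never from a script. Its argument "plan" is text: rows parted by semicolons, each of 7 numbers parted by spaces: the turn, a rotation vector about the tool's x, y, z in rad, then the shift along the tool's x, y, z in mm, then the opening, from 0 (shut) to 1 (fully open). A call has 1 to 5 rows; each row shifts and turns the commanded pose from where the row before left it, along the tool's axes as they then stand; what a row does not reach is not made up. A row lasts 1/10 s, in which the tool goes at most 50 mm and 8.59 degrees, less where a joint would pass 70% of its speed; a pose out of reach is approached as far as the arm can. A call with a gripper value outside its range is refused whole. The fingers move at their own pace and stop on an object; "grip_force" is the grip in N (left out, the last holds). Time passes only in rows, so rows that do not move let the fingers close. It gives the time, the measured TCP pose, the force and the opening at its end, in the units of the state.
- sense(): the state, without advancing time (a new reading comes with each control period).
- camera(name): name is "side" or "top"; returns a dict with "image" (420x560x3 uint8, red, green, blue), "z_map" (420x560 float32, m along the optical axis (not along the pixel's ray), 0 where there is no reading), "fx", "fy", "cx", "cy" (pixels), "R" (3x3) and "t" (3): a world point X has camera coordinates R X + t. Camera axes: x right, y down, z forward; pixel columns grow to the right and rows downward; lengths in m; the calibration is good to about 2 mm. A picture is of the moment at which its call begins.
- job_done(): hands the job in, once; it reports no verdict.
The state is a dict: "t": time; "joint_positions": joint angles; "qvel": joint speeds; "tau": joint torques, N m; "eef_pos": TCP position; "tcp_rot": TCP orientation; "contact_force": force on the tool from outside, world axes, zero at the start; "torque": the same for the moment, N m; "opening": opening from 0.0 (shut) to 1.0 (fully open).
Only numpy, scipy, OpenCV 4.12 (cv2) and the standard library are available. Lean on these libraries where they do the work, as an engineer would, in place of code of your own. Each camera call takes 0.05 s, during which the arm holds its last target. There are 200 camera calls.

## Task

Tip the red keeper arm of the tape stand right over so that the bar's end is open, then, one roll at a time, slide each masking-tape roll off the bar and stand it upright in the cradle of its own colour, fully down between the chocks and plates. Set the rolls down, do not drop them; leave the keeper down and the other things on the bench where they are.

Things in the scene. Friction and masses are not known exactly. Their poses are not given: they have to be found in the camera images.
- stand: tape stand fixed to the table: plywood base 100 x 230 x 12 mm, grey post 34 x 20 mm and 178 mm high at local y = +95 mm, and a level steel bar of 14 mm diameter, its axis 160 mm above the table at local x = 0, running from the post (local y = +85 mm) to its free end at local y = -75 mm. Origin at table level below the bar; z up; the rolls leave along local -y
- bar_tip (a point): centre of the free end of the bar, 160 mm above the table; axes as the stand's
- keeper (a joint): angle (rad) of the red keeper arm, hinged at its foot on a line parallel to the bar (stand local x = 0, y = -87 mm, z = 30 mm). 0 = upright, closing the bar's end; it grows to 1.45 (lying) as its top tips towards stand local +x, away from the robot. Light friction hinge: it falls over by itself once pushed past about 0.25 rad (a few tenths of a newton at the top)
- keeper_top (a point): middle of the top edge of the red keeper arm (upright: 215 mm above the table, 33 mm above the rolls' tops). The arm is 6 mm thick along the bar; its upper 50 mm is a paddle 34 mm wide across the bar
- blue_roll: roll of blue masking tape on a cardboard core, a ring of 60 mm outside diameter, 24 mm wide along its axis, hole 30 mm, about 60 g. Origin at its centre; body y is the ring's axis. It starts hanging on the stand's bar with its axis along the bar (ring plane upright), its centre 8 mm below the bar's axis. Either colour may be the outer one
- yellow_roll: roll of yellow masking tape on a cardboard core, a ring of 60 mm outside diameter, 24 mm wide along its axis, hole 30 mm, about 60 g. Origin at its centre; body y is the ring's axis. It starts hanging on the stand's bar with its axis along the bar (ring plane upright), its centre 8 mm below the bar's axis. Either colour may be the outer one
- blue_cradle: blue cradle fixed to the table: a 96 x 56 x 8 mm base on which a roll stands upright on its rim between two 7 mm high chocks (inner faces at x = -20 and +20 mm, 36 mm long in y) and two upright side plates (inner faces at y = -18 and +18 mm, 5 mm thick, 32 mm long in x, top 36 mm above the table). Origin at the centre of the underside, z up; a seated roll's axis lies along cradle y and its centre is 38 mm above the origin
- yellow_cradle: yellow cradle fixed to the table: a 96 x 56 x 8 mm base on which a roll stands upright on its rim between two 7 mm high chocks (inner faces at x = -20 and +20 mm, 36 mm long in y) and two upright side plates (inner faces at y = -18 and +18 mm, 5 mm thick, 32 mm long in x, top 36 mm above the table). Origin at the centre of the underside, z up; a seated roll's axis lies along cradle y and its centre is 38 mm above the origin
- green_roll: bystander: a green tape roll of 60 mm diameter lying flat, 24 mm high; origin at the centre of its underside
- mixing_cup: bystander: white plastic mixing cup, 72 mm wide, 85 mm high; origin at the centre of its underside
- paint_jar: bystander: paint jar with black cap, 56 mm wide, 75 mm high; origin at the centre of its underside
- brush: bystander: brush lying flat; origin at the middle of its underside
- model_house: bystander: white model house with a gable roof, 34 x 44 x 47 mm; origin at the centre of its underside
- spray_gun: bystander: metal spray gun with a clear cup lying on the table, about 130 x 130 mm, 60 mm high; origin under its body
Not all that is in view belongs to the job. Several things look just like the blue_cradle: the one meant starts farthest to the robot's left. Of the things shaped like the yellow_cradle, the yellow one is meant.

How it is judged:
On the way, in this order (a step that is already met when the one before it is completed fails the run):
1. the keeper arm is tipped over, both rolls still on the bar (value of joint keeper above 1 rad and not (y of blue_roll in the frame of stand below -0.088 m) and not (y of yellow_roll in the frame of stand below -0.088 m)), for 0.1 s.
2. one roll is slid off the open end of the bar (y of any of blue_roll, yellow_roll in the frame of stand below -0.088 m), for 0.1 s.
3. one roll stands released in the cradle of its colour (((x of blue_roll in the frame of blue_cradle between -0.006 and 0.006 m and y of blue_roll in the frame of blue_cradle between -0.008 and 0.008 m and z of blue_roll in the frame of blue_cradle between 0.034 and 0.0415 m and angle between the y axis of blue_roll and the y axis of blue_cradle, either way round below 0.35 rad and linear speed of blue_roll below 0.03 m/s and contact force between the fingers and blue_roll below 0.1 N) or (x of yellow_roll in the frame of yellow_cradle between -0.006 and 0.006 m and y of yellow_roll in the frame of yellow_cradle between -0.008 and 0.008 m and z of yellow_roll in the frame of yellow_cradle between 0.034 and 0.0415 m and angle between the y axis of yellow_roll and the y axis of yellow_cradle, either way round below 0.35 rad and linear speed of yellow_roll below 0.03 m/s and contact force between the fingers and yellow_roll below 0.1 N))), for 0.2 s.
4. the other roll is off the bar too (y of each of blue_roll, yellow_roll in the frame of stand below -0.088 m), for 0.1 s.
At the end, for the whole second after the job is handed in: each roll stands at rest and released in the cradle of its colour: centre within 6 mm of the cradle's middle along cradle x and 8 mm along y, 34 to 41.5 mm above its underside, axis within 0.35 rad of cradle y; the keeper is down (beyond 1.0 rad) (x of blue_roll in the frame of blue_cradle between -0.006 and 0.006 m and y of blue_roll in the frame of blue_cradle between -0.008 and 0.008 m and z of blue_roll in the frame of blue_cradle between 0.034 and 0.0415 m and angle between the y axis of blue_roll and the y axis of blue_cradle, either way round below 0.35 rad and linear speed of each of blue_roll, yellow_roll below 0.03 m/s and contact force between the fingers and blue_roll below 0.1 N and x of yellow_roll in the frame of yellow_cradle between -0.006 and 0.006 m and y of yellow_roll in the frame of yellow_cradle between -0.008 and 0.008 m and z of yellow_roll in the frame of yellow_cradle between 0.034 and 0.0415 m and angle between the y axis of yellow_roll and the y axis of yellow_cradle, either way round below 0.35 rad and contact force between the fingers and yellow_roll below 0.1 N and value of joint keeper above 1 rad); the robot touches nothing.
It fails at once if the blue roll is dropped (falls free, out of the fingers, faster than 0.65 m/s) (linear speed of blue_roll above 0.65 m/s and contact force between the fingers and blue_roll below 0.02 N).
It fails at once if the yellow roll is dropped (falls free, out of the fingers, faster than 0.65 m/s) (linear speed of yellow_roll above 0.65 m/s and contact force between the fingers and yellow_roll below 0.02 N).
It fails at once if another thing on the bench is shifted by more than 30 mm (distance of any of green_roll, mixing_cup, paint_jar, brush, model_house, spray_gun from where it was at the start of the episode above 0.03 m).
It also fails if it takes over 67 s, if anything falls off the work surface, if the arm or the gripper's body presses on something with over 40 N, if the wrist force passes 120 N, or if a joint passes its speed limit or range.

## Working session

There is one attempt and no reset: what is moved stays moved. The work goes in short steps, Python scripts to look and compute and a tool call to move; the robot and the scene stay as the last step left them, time stands still between calls to the robot, and variables do not carry over. Pictures are saved under pics/ and viewed, about 8 in all and at most 12, crops included, and the job is handed in when it is done.

Besides the shell and the picture viewer there is one more tool, called as name(argument=value, ...), one argument or row to a line, values as JSON. play_rows: Moves the arm, as the interface text tells. Its arguments: {"type":"object","properties":{"plan":{"type":"string"},"grip_force":{"type":"number"}},"required":["plan"]}

```bash
mkdir -p pics; ls; python3 - <<'E'
from rig import *
import cv2,numpy as np
s=sense(); print({k:np.round(v,3).tolist() for k,v in s.items()})
for n in ("side","top"):
    c=camera(n); cv2.imwrite(f"pics/{n}0.png",c["image"][:,:,::-1]); np.savez(f"{n}0.npz",**c)
    print(n,c["fx"],c["fy"],c["cx"],c["cy"],np.round(c["R"],3).tolist(),np.round(c["t"],3).tolist(), "pos",np.round(-c["R"].T@c["t"],3))
E
```

```text
pics
{'t': 0.0, 'joint_positions': [1.204, 0.478, 0.022, 1.556, -0.012, 1.109, -0.083], 'qvel': [0.0, 0.001, 0.001, 0.0, 0.0, 0.001, -0.002], 'tau': [0.0, -59.645, 1.608, -28.12, 0.012, 0.009, 0.0], 'eef_pos': [0.173, -0.652, 0.2], 'tcp_rot': [-3.114, -0.405, 0.001], 'contact_force': [-0.009, 0.492, 1.081], 'torque': [-0.065, -0.003, -0.004], 'opening': 1.001}
side 409.58062079037694 409.58062079037694 275.0843522157622 209.49475040831172 [[-0.996, -0.094, -0.003], [-0.068, 0.738, -0.671], [0.065, -0.668, -0.741]] [0.48, 0.177, 1.311] pos [0.404 0.79  1.093]
top 436.0707208282999 436.0707208282999 280.9786865241349 208.3925375154565 [[0.028, -1.0, -0.014], [-0.994, -0.026, -0.109], [0.109, 0.017, -0.994]] [-0.052, 0.501, 1.267] pos [ 0.362 -0.06   1.314]
```

View pics/side0.png

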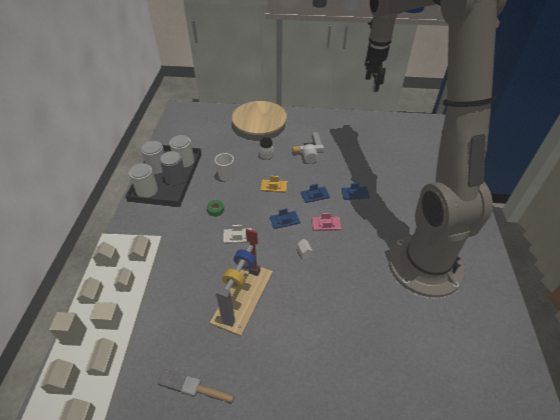

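View pics/top0.png

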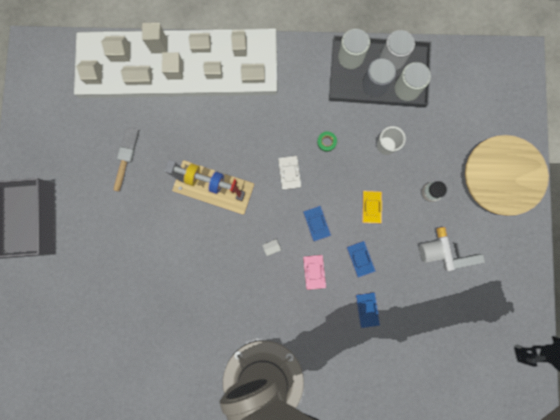

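Side view: stand at lower left, with the keeper (252,240) on the right-hand end, blue as the outer roll and yellow as the inner. Top view: stand about (213,187); blue cradles (317,223), (361,259), (368,310), so the left-most (317,223) is meant; yellow cradle (372,207).

```bash
cat > h.py <<'E'
import numpy as np,cv2
def cloud(c):
    v,u=np.mgrid[:420,:560]; z=c["z_map"].astype(float)
    P=np.stack([(u-c["cx"])/c["fx"]*z,(v-c["cy"])/c["fy"]*z,z],-1)-c["t"]
    P=P@c["R"]; P[z==0]=np.nan
    return P
def hsv(c): return cv2.cvtColor(np.ascontiguousarray(c["image"]),cv2.COLOR_RGB2HSV)
COL=dict(blue=((100,110,40),(125,255,255)),yellow=((18,120,100),(33,255,255)),red=((172,120,60),(180,255,255)),red2=((0,150,60),(6,255,255)))
def mask(c,n): return cv2.inRange(hsv(c),*COL[n])
def local(o,yaw,p):
    d=np.asarray(p)[...,:2]-o; return np.stack([d@[np.cos(yaw),np.sin(yaw)],d@[-np.sin(yaw),np.cos(yaw)]],-1)
E
python3 - <<'E'
from h import *
import rig; print([n for n in dir(rig) if n[0]!='_'])
for n in ("top","side"):
    c=dict(np.load(f"{n}0.npz")); P=cloud(c)
    for col in ("blue","yellow","red","red2"):
        k,l,st,ce=cv2.connectedComponentsWithStats(mask(c,col))
        for i in range(1,k):
            if st[i,4]<25: continue
            Q=P[(l==i)&np.isfinite(P[...,2])]
            b=Q[(Q[:,2]<.016)&(Q[:,2]>.0)]
            r=""
            if len(b)>60:
                (cx,cy),(w,h),a=cv2.minAreaRect((b[:,:2]*1000).astype(np.float32)); r=f"base rect c=({cx:.0f},{cy:.0f}) {w:.0f}x{h:.0f} a={a:.1f}"
            print(n,col,st[i,4],ce[i].round(),"mean",Q.mean(0).round(3),"min",Q.min(0).round(3),"max",Q.max(0).round(3),r)
E
```

```text
['Unreachable', 'camera', 'job_done', 'pinch_z', 'sense']
top blue 153 [215. 182.] mean [0.553 0.136 0.177] min [0.527 0.121 0.154] max [0.578 0.15  0.186] 
top blue 528 [317. 223.] mean [ 0.463 -0.145  0.011] min [ 0.412 -0.183 -0.   ] max [ 0.513 -0.107  0.044] base rect c=(463,-145) 91x52 a=19.9
top blue 556 [361. 259.] mean [ 0.361 -0.278  0.011] min [ 0.31  -0.318 -0.001] max [ 0.41 -0.24  0.04] base rect c=(361,-278) 92x53 a=21.7
top blue 586 [367. 310.] mean [ 0.214 -0.299  0.011] min [ 0.165 -0.33  -0.006] max [ 0.261 -0.266  0.038] base rect c=(213,-299) 93x54 a=8.8
top yellow 231 [191. 174.] mean [0.572 0.203 0.171] min [0.545 0.186 0.128] max [0.602 0.222 0.185] 
top yellow 587 [372. 206.] mean [ 0.517 -0.31   0.011] min [ 0.47  -0.34  -0.004] max [ 0.565 -0.283  0.04 ] base rect c=(518,-311) 95x57 a=0.6
top yellow 71 [441. 232.] mean [ 0.446 -0.508  0.03 ] min [ 0.433 -0.522  0.022] max [ 0.46  -0.498  0.039] 
side blue 9610 [526.  81.] mean [-0.622 -1.086  0.033] min [-0.836 -1.45  -0.533] max [-0.519 -1.032  0.43 ] base rect c=(-615,-1074) 146x311 a=56.5
side blue 52 [4
[... 169 characters left out ...]
002] max [ 0.408 -0.241  0.039] base rect c=(361,-279) 90x56 a=20.1
side blue 86 [347. 192.] mean [ 0.241 -0.298  0.009] min [ 0.208 -0.322  0.003] max [ 0.26  -0.265  0.019] base rect c=(236,-292) 57x52 a=86.6
side blue 217 [284. 219.] mean [ 0.465 -0.143  0.01 ] min [ 0.415 -0.181  0.001] max [ 0.515 -0.104  0.038] base rect c=(463,-144) 92x56 a=18.4
side blue 137 [246. 255.] mean [0.549 0.141 0.176] min [0.527 0.123 0.159] max [0.579 0.157 0.185] 
side yellow 307 [274. 185.] mean [ 0.516 -0.307  0.013] min [ 0.47  -0.338 -0.001] max [ 0.564 -0.28   0.039] base rect c=(517,-309) 94x56 a=2.2
side yellow 231 [235. 277.] mean [0.57  0.209 0.17 ] min [0.545 0.188 0.128] max [0.603 0.222 0.184]
```

```bash
python3 - <<'E'
from h import *
c=dict(np.load("top0.npz")); P=cloud(c); H=hsv(c)
# plywood base of stand: hue tan, region
m=cv2.inRange(H,(8,50,90),(22,200,255)); m[:, :165]=0; m[:,265:]=0; m[:150]=0; m[225:]=0
Q=P[m>0]; b=Q[(Q[:,2]>.004)&(Q[:,2]<.022)]
print(len(b),cv2.minAreaRect((b[:,:2]*1000).astype(np.float32)),np.median(b[:,2]))
# bar: points between z .15 and .175 grey
reg=np.zeros((420,560),bool); reg[155:210,160:260]=1
t=reg&(P[...,2]>.12)
print(cv2.minAreaRect((P[t][:,:2]*1000).astype(np.float32)))
im=c["image"][140:230,150:270,::-1]; cv2.imwrite("pics/crop.png",cv2.resize(im,None,fx=6,fy=6,interpolation=cv2.INTER_NEAREST))
E
```

```text
1504 ((564.5925903320312, 171.56793212890625), (230.3904266357422, 100.23332214355469), 73.0417709350586) 0.011819670598746779
((566.0491943359375, 176.67727661132812), (194.88540649414062, 58.43648910522461), 73.00724792480469)
```

```bash
cat >> h.py <<'E'
from scipy.spatial.transform import Rotation as Ro
import math
ST=(np.array([.5646,.1716]),math.radians(-16.96)); BC=(np.array([.4635,-.1445]),math.radians(19.5)); YC=(np.array([.5175,-.310]),math.radians(1.4))
def w(F,x,y): c,s=math.cos(F[1]),math.sin(F[1]); return F[0]+[c*x-s*y,s*x+c*y]
def go(pos,jaw,start=None,step=45):
    """turn first (tool axes), then straight shift; print totals and rows. jaw=yaw (rad) of tool y, mod pi. start=(pos,R)"""
    if start is None:
        from rig import sense
        s=sense(); start=(np.array(s["eef_pos"]),Ro.from_rotvec(s["tcp_rot"]))
    p,R=start; y=R.apply([0,1,0]); a=math.atan2(y[1],y[0])
    jaw=a+(jaw-a+math.pi/2)%math.pi-math.pi/2
    yv=np.array([math.cos(jaw),math.sin(jaw),0]); zv=np.array([0,0,-1.]); T=Ro.from_matrix(np.c_[np.cross(yv,zv),yv,zv])
    rv=(R.inv()*T).as_rotvec(); d=T.inv().apply(np.asarray(pos)-p)*1000
    nr=math.ceil(np.linalg.norm(rv)/.14); n=max(1,math.ceil(np.linalg.norm(d)/step))
    print("turn",nr,"x",(rv/max(nr,1)).round(3),"| shift",d.round(1),"=",n,"x",(d/n).round(1))
    return np.asarray(pos),T
E
python3 - <<'E'
from h import *
import rig; print("pinch_z",rig.pinch_z, rig.sense()["t"])
for n,x,y in (("pushstart",-90,-87),("pushend",-10,-87),("blue",0,-36)): print(n,w(ST,x/1000,y/1000).round(4))
s=go([.42,-.35,.24],ST[1]); s=go([*w(ST,-.09,-.087),.24],ST[1],s); s=go([*w(ST,-.09,-.087),.175],ST[1],s)
for n,F in(("top",0),("side",0)):
    c=dict(np.load(n+"0.npz"));P=cloud(c)
    for col in("blue","yellow"):
        Q=P[(mask(c,col)>0)&(P[...,2]>.15)&(P[...,2]<.19)&(P[...,1]>.05)]; L=local(*ST,Q); h,l=np.percentile(L,[98,2],axis=0); print(n,col,l.round(3),h.round(3))
    r=(mask(c,"red")|mask(c,"red2"))>0; Q=P[r&(P[...,2]>.17)&(P[...,2]<.23)&(P[...,1]>.02)]; print("red",len(Q),local(*ST,Q).mean(0).round(3) if len(Q) else 0, Q[:,2].max() if len(Q) else 0)
E
```

```text
pinch_z 0.0187 0.1
pushstart [0.4531 0.1146]
pushend [0.5297 0.0913]
blue [0.5541 0.1372]
turn 8 x [-0.    -0.    -0.127] | shift [361.  148.6 -39.9] = 9 x [40.1 16.5 -4.4]
turn 1 x [0. 0. 0.] | shift [ 454.1 -103.8    0. ] = 11 x [41.3 -9.4  0. ]
turn 0 x [0. 0. 0.] | shift [ 0.  0. 65.] = 2 x [ 0.   0.  32.5]
top blue [-0.025 -0.046] [ 0.024 -0.027]
top yellow [-0.028  0.023] [0.025 0.045]
red 22 [ 0.001 -0.091] 0.21679052269103508
side blue [-0.028 -0.045] [ 0.022 -0.024]
side yellow [-0.029  0.023] [0.025 0.046]
red 5 [ 0.002 -0.089] 0.21652699712564238
```

play_rows(
  plan="0 0 -0.127 0 0 -20 1; 0 0 -0.127 0 0 -20 1; 0 0 -0.127 0 0 0 1; 0 0 -0.127 0 0 0 1; 0 0 -0.127 0 0 0 1",
)

```text
t: 0.6
eef_pos: [0.1726, -0.6523, 0.2406]
tcp_rot: [-2.829, -1.365, -0.0]
contact_force: [0.5, -0.2, -0.8]
opening: 0.998
```

play_rows(
  plan="0 0 -0.127 0 0 0 1; 0 0 -0.127 0 0 0 1; 0 0 -0.127 0 0 0 1; 0 0 0 40 16.5 0 1; 0 0 0 40 16.5 0 1",
)

```text
t: 1.1
eef_pos: [0.2268, -0.5852, 0.2401]
tcp_rot: [-2.527, -1.865, -0.0]
contact_force: [1.3, -0.8, 0.5]
opening: 1.004
```

play_rows(
  plan="0 0 0 40 16.5 0 1; 0 0 0 40 16.5 0 1; 0 0 0 40 16.5 0 1; 0 0 0 40 16.5 0 1; 0 0 0 40 16.5 0 1",
)

```text
t: 1.6
eef_pos: [0.3655, -0.4168, 0.2407]
tcp_rot: [-2.524, -1.869, 0.0]
contact_force: [0.4, -0.3, -0.3]
opening: 0.998
```

play_rows(
  plan="0 0 0 40 16.5 0 1; 0 0 0 40 16.5 0 1; 0 0 0 41 -9.4 0 1; 0 0 0 41 -9.4 0 1; 0 0 0 41 -9.4 0 1",
)

```text
t: 2.1
eef_pos: [0.4285, -0.2238, 0.2406]
tcp_rot: [-2.524, -1.869, 0.001]
contact_force: [0.8, 0.3, 0.4]
opening: 1.003
```

play_rows(
  plan="0 0 0 41 -9.4 0 1; 0 0 0 41 -9.4 0 1; 0 0 0 41 -9.4 0 1; 0 0 0 41 -9.4 0 1; 0 0 0 0 0 0 1",
)

```text
t: 2.6
eef_pos: [0.4407, -0.0519, 0.2413]
tcp_rot: [-2.516, -1.88, -0.002]
contact_force: [0.3, 0.1, -0.4]
opening: 0.998
```

```bash
python3 - <<'E'
from h import *
p=w(ST,-.09,-.087)
s=go([*p,.24],ST[1]); s=go([*p,.175],ST[1],s)
E
```

```text
turn 1 x [ 0.    -0.001  0.009] | shift [162.9 -36.7   1.3] = 4 x [40.7 -9.2  0.3]
turn 1 x [0. 0. 0.] | shift [ 0.  0. 65.] = 2 x [ 0.   0.  32.5]
```

play_rows(
  plan="0 0 0.009 40.7 -9.2 0 1; 0 0 0 40.7 -9.2 0 1; 0 0 0 40.7 -9.2 0 1; 0 0 0 40.7 -9.2 0 1; 0 0 0 0 0 33 1",
)

```text
t: 3.1
eef_pos: [0.457, 0.1154, 0.2114]
tcp_rot: [2.525, 1.867, 0.015]
contact_force: [0.8, -1.6, -0.6]
opening: 0.997
```

play_rows(
  plan="0 0 0 0 0 33 1; 0 0 0 0 5 0 1; 0 0 0 0 10 0 1; 0 0 0 0 10 0 1; 0 0 0 0 10 0 1",
)

```text
t: 3.6
eef_pos: [0.4898, 0.0975, 0.1766]
tcp_rot: [2.533, 1.855, 0.004]
contact_force: [1.0, -0.3, -0.2]
opening: 1.0
```

play_rows(
  plan="0 0 0 0 15 0 1; 0 0 0 0 15 0 1; 0 0 0 0 15 0 1; 0 0 0 0 0 0 1; 0 0 0 0 0 0 1",
)

```text
t: 4.1
eef_pos: [0.5303, 0.0846, 0.1747]
tcp_rot: [-2.533, -1.857, 0.001]
contact_force: [0.3, -0.2, 0.4]
opening: 1.002
```

```bash
python3 - <<'E'
from h import *
from rig import *
c=camera("side"); cv2.imwrite("pics/s1.png",cv2.resize(c["image"][170:340,180:360,::-1],None,fx=3,fy=3)); P=cloud(c)
s=sense(); print(s["eef_pos"],local(*ST,s["eef_pos"]))
r=(mask(c,"red")|mask(c,"red2"))>0; Q=P[r&(P[...,1]>-.1)&(P[...,0]>.4)];print(len(Q),Q.min(0),Q.max(0))
E
```

```text
[0.52981951 0.08483384 0.17477036] [-0.0079578  -0.09313819]Traceback (most recent call last):
  File "<stdin>", line 5, in <module>
    return umr_minimum(a, axis, None, out, keepdims, initial, where)
ValueError: zero-size array to reduction operation minimum which has no identity
```

View pics/s1.png

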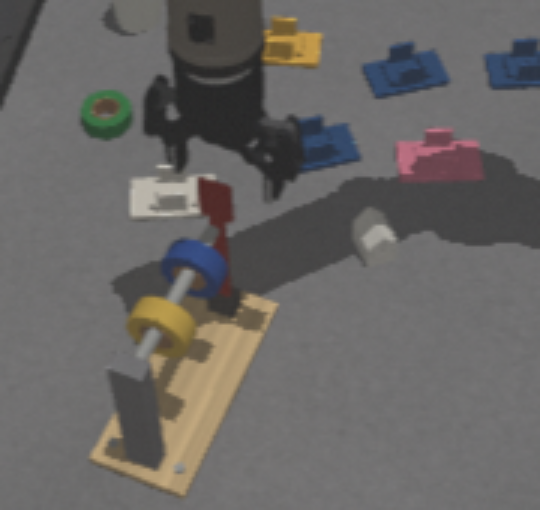

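The keeper (top at crop (215,185)) still stands: the fingers are on either side of it and it did not tip. I'll check fingertip geometry.

```bash
python3 - <<'E'
from h import *
from rig import *
for n in("side","top"):
    c=camera(n); P=cloud(c); 
    L=np.concatenate([local(*ST,P),P[...,2:]],-1)
    H=hsv(c); 
    dark=(H[...,2]<75)
    near=(abs(L[...,0])<.1)&(L[...,1]<-.06)&(L[...,1]>-.16)&(L[...,2]>.15)&(L[...,2]<.28)
    for a,b in((-.1,-.02),(-.02,.02),(.02,.1)):
        for z0,z1 in((.16,.18),(.18,.2),(.2,.22),(.22,.24),(.24,.27)):
            Q=L[near&dark&(L[...,0]>a)&(L[...,0]<b)&(L[...,2]>z0)&(L[...,2]<z1)]
            if len(Q):print(n,(a,b),(z0,z1),len(Q),Q.min(0).round(3),Q.max(0).round(3))
    r=(H[...,1]>120)&((H[...,0]<8)|(H[...,0]>168))&near; Q=L[r]
    if len(Q): print("red",len(Q),Q.min(0).round(3),Q.max(0).round(3),Q.mean(0).round(3))
E
```

```text
side (-0.1, -0.02) (0.22, 0.24) 13 [-0.065 -0.102  0.222] [-0.053 -0.082  0.238]
side (-0.1, -0.02) (0.24, 0.27) 51 [-0.082 -0.104  0.24 ] [-0.05 -0.08  0.27]
side (0.02, 0.1) (0.22, 0.24) 24 [ 0.032 -0.103  0.223] [ 0.046 -0.083  0.239]
side (0.02, 0.1) (0.24, 0.27) 57 [ 0.028 -0.106  0.24 ] [ 0.06  -0.081  0.27 ]
red 89 [-0.012 -0.092  0.156] [ 0.015 -0.086  0.22 ] [ 0.002 -0.088  0.191]
top (0.02, 0.1) (0.24, 0.27) 2 [ 0.053 -0.105  0.265] [ 0.059 -0.099  0.268]
```

```bash
python3 - <<'E'
from h import *
from rig import *
s=sense();print(s["eef_pos"],s["tcp_rot"],s["t"],s["contact_force"])
for n in("side",):
    c=camera(n); P=cloud(c); H=hsv(c)
    L=np.concatenate([local(*ST,P),P[...,2:]],-1)
    near=(abs(L[...,0])<.1)&(L[...,1]<-.06)&(L[...,1]>-.16)&(L[...,2]>.06)&(L[...,2]<.28)&~((H[...,1]>120)&((H[...,0]<8)|(H[...,0]>168)))
    for a,b in((-.1,-.02),(.02,.1)):
        for z0 in np.arange(.06,.24,.015):
            Q=L[near&(L[...,0]>a)&(L[...,0]<b)&(L[...,2]>z0)&(L[...,2]<z0+.015)]
            if len(Q):print(n,(a,b),z0.round(3),len(Q),Q.min(0).round(3),Q.max(0).round(3))
E
```

```text
[0.52964382 0.08490408 0.17491888] [-2.53213971e+00 -1.85919480e+00  7.86424815e-04] 4.25 [-0.03359247  0.15477276 -0.18910678]
side (-0.1, -0.02) 0.21 3 [-0.058 -0.089  0.218] [-0.055 -0.083  0.223]
side (-0.1, -0.02) 0.225 28 [-0.066 -0.101  0.225] [-0.052 -0.081  0.24 ]
side (0.02, 0.1) 0.21 9 [ 0.032 -0.105  0.222] [ 0.039 -0.084  0.224]
side (0.02, 0.1) 0.225 25 [ 0.032 -0.104  0.227] [ 0.046 -0.081  0.24 ]
```

Fingertips are at z≈0.22 while the reported TCP is 0.175, so the tips passed just over the paddle. I'll back off, shut the gripper and measure the real tip height.

play_rows(
  plan="0 0 0 0 0 -15 1; 0 0 0 2 -41 0 1; 0 0 0 2 -41 0 0; 0 0 0 0 0 0 0; 0 0 0 0 0 0 0",
)

```text
t: 4.8
eef_pos: [0.4534, 0.1133, 0.1913]
tcp_rot: [2.53, 1.859, 0.002]
contact_force: [0.3, -0.0, 0.2]
opening: 0.518
```

play_rows(
  plan="0 0 0 0 0 0 0; 0 0 0 0 0 0 0; 0 0 0 0 0 0 0; 0 0 0 0 0 0 0; 0 0 0 0 0 0 0",
)

```text
t: 5.3
eef_pos: [0.4535, 0.1129, 0.1899]
tcp_rot: [-2.533, -1.857, 0.0]
contact_force: [0.2, -0.9, 0.4]
opening: -0.0
```

```bash
cat >> h.py <<'E'
def tips(c,e,zmax=.1,r=.075):
    P=cloud(c); L=np.concatenate([local(e[:2],ST[1],P),P[...,2:]],-1); H=hsv(c)
    m=(np.hypot(L[...,0],L[...,1])<r)&(L[...,2]>.06)&(L[...,2]<e[2]+zmax)&((H[...,1]<90)|(H[...,2]<60))
    return L,m
E
python3 - <<'E'
from h import *
from rig import *
s=sense();e=np.array(s["eef_pos"]);print(e,s["tcp_rot"],s["opening"],local(*ST,e))
c=camera("side"); L,m=tips(c,e)
for z0 in np.arange(.1,.29,.01):
    Q=L[m&(L[...,2]>z0)&(L[...,2]<z0+.01)]
    if len(Q):print(z0.round(3),len(Q),Q.min(0).round(3),Q.max(0).round(3))
cv2.imwrite("pics/s2.png",cv2.resize(c["image"][150:300,200:360,::-1],None,fx=4,fy=4))
uv=c["R"]@e+c["t"]; print("tcp px in crop",(uv[:2]/uv[2]*c["fx"]+[c["cx"]-200,c["cy"]-150])*4)
E
```

```text
[0.45345771 0.11290687 0.18986015] [-2.53313368e+00 -1.85747519e+00  3.02571797e-04] -0.0002776453225275236 [-0.08918753 -0.08856114]
0.16 1 [0.062 0.042 0.164] [0.062 0.042 0.164]
0.17 2 [0.074 0.001 0.171] [0.074 0.001 0.176]
0.18 3 [ 0.073 -0.002  0.181] [0.074 0.001 0.186]
0.19 2 [ 0.074 -0.001  0.192] [ 0.074 -0.001  0.196]
0.2 3 [ 0.073 -0.003  0.202] [ 0.074 -0.001  0.207]
0.21 2 [ 0.074 -0.005  0.213] [ 0.075 -0.002  0.214]
0.22 12 [-0.012  0.003  0.223] [0.009 0.009 0.229]
0.23 24 [-0.015 -0.006  0.23 ] [0.011 0.011 0.239]
0.24 26 [-0.015 -0.003  0.24 ] [0.01  0.012 0.25 ]
0.25 22 [-0.015  0.003  0.251] [0.01  0.011 0.259]
0.26 37 [-0.028 -0.007  0.26 ] [0.03  0.015 0.27 ]
0.27 102 [-0.039 -0.012  0.27 ] [0.036 0.014 0.28 ]
0.28 58 [-0.046 -0.011  0.28 ] [0.046 0.017 0.29 ]
tcp px in crop [325.64942492 386.97434626]
```

View pics/s2.png

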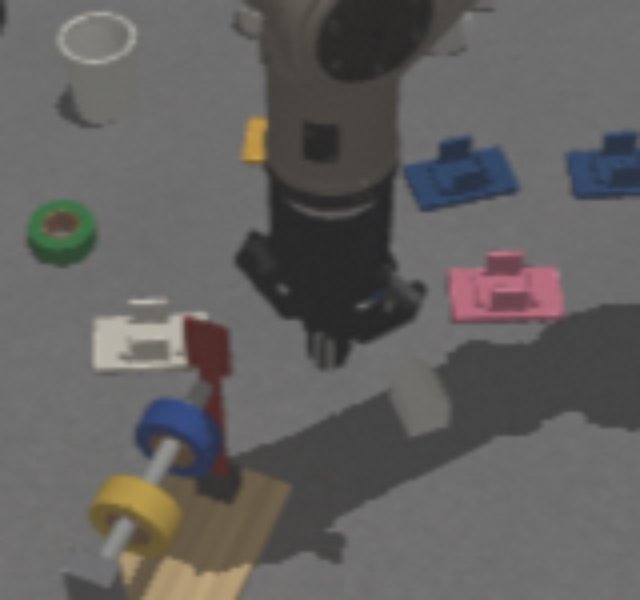

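The shut tips lie near crop (328,365), about 30 mm above the projected TCP (326,387); depth agrees (0.222 against 0.190). Real tips are therefore about 32 mm behind the reported TCP. I'll use that from here and push again, lower.

play_rows(
  plan="0 0 0 -3 0 33 0; 0 0 0 0 30 0 0; 0 0 0 0 20 0 0; 0 0 0 0 15 0 0; 0 0 0 0 15 0 0",
)

```text
t: 5.85
eef_pos: [0.5294, 0.0859, 0.1569]
tcp_rot: [-2.533, -1.858, 0.0]
contact_force: [0.2, -0.8, -0.3]
opening: 0.001
```

play_rows(
  plan="0 0 0 0 15 0 0; 0 0 0 0 15 0 0; 0 0 0 0 12 0 0; 0 0 0 0 0 0 0; 0 0 0 0 0 0 0",
)

```text
t: 6.35
eef_pos: [0.5685, 0.0738, 0.1569]
tcp_rot: [-2.533, -1.858, 0.0]
contact_force: [-0.5, -1.3, 0.3]
opening: -0.003
```

```bash
python3 - <<'E'
from h import *
from rig import *
s=sense();e=np.array(s["eef_pos"]);print(e,local(*ST,e),s["contact_force"])
for n in("side","top"):
    c=camera(n); P=cloud(c); L=np.concatenate([local(*ST,P),P[...,2:]],-1); H=hsv(c)
    r=(H[...,1]>110)&((H[...,0]<8)|(H[...,0]>168))&(abs(L[...,1]+.088)<.03)&(L[...,0]<.25)&(L[...,0]>-.1); Q=L[r]; print(n,len(Q),Q.min(0).round(3),Q.max(0).round(3)) if len(Q) else print("none")
E
```

```text
[0.56845038 0.07375046 0.15688732] [ 0.03222603 -0.09247076] [-0.54703059 -1.27601834  0.26558733]
side 137 [-0.002 -0.094  0.039] [ 0.148 -0.084  0.158]
top 22 [ 0.124 -0.092  0.095] [ 0.164 -0.089  0.128]
```

The keeper is caught mid-fall (top at local x≈0.16, z≈0.13). I'll rise, open and move over the blue roll.

play_rows(
  plan="0 0 0 0 0 -40 1; 0 0 0 0 0 -40 1; 0 0 0 28 -16 0 1; 0 0 0 28 -16 0 1; 0 0 0 0 0 0 1",
)

```text
t: 6.95
eef_pos: [0.5529, 0.1424, 0.2381]
tcp_rot: [-2.524, -1.867, -0.003]
contact_force: [-0.0, -0.5, 0.6]
opening: 0.848
```

```bash
python3 - <<'E'
from h import *
from rig import *
s=sense();e=np.array(s["eef_pos"]);print(e,local(*ST,e),s["opening"])
go([*w(ST,0,-.0355),.237],ST[1]);go([*w(ST,0,-.0355),.096],ST[1])
for n in("side","top"):
    c=camera(n); P=cloud(c); L=np.concatenate([local(*ST,P),P[...,2:]],-1); H=hsv(c)
    r=(H[...,1]>110)&((H[...,0]<8)|(H[...,0]>168))&(abs(L[...,1]+.088)<.03)&(L[...,0]<.25)&(L[...,0]>-.1); Q=L[r]; print(n,len(Q),Q.min(0).round(3),Q.max(0).round(3)) if len(Q) else print("none")
    for col in("blue","yellow"):
        Q=L[(mask(c,col)>0)&(abs(L[...,2]-.17)<.02)&(P[...,1]>.05)]; print(col,len(Q),*(np.percentile(Q,[2,98],axis=0).round(3) if len(Q) else []))
L,m=tips(c:=camera("side"),e)
for z0 in np.arange(.2,.32,.01):
    Q=L[m&(L[...,2]>z0)&(L[...,2]<z0+.01)]
    if len(Q):print(z0.round(3),len(Q),Q.min(0).round(3),Q.max(0).round(3))
E
```

```text
[0.55286029 0.14244376 0.23806506] [-0.00272414 -0.03131272] 0.8476776889591339
turn 1 x [ 0.    -0.003 -0.001] | shift [-4.2  2.7  1.1] = 1 x [-4.2  2.7  1.1]
turn 1 x [ 0.    -0.003 -0.001] | shift [ -4.2   2.7 142.1] = 4 x [-1.   0.7 35.5]
side 126 [ 0.075 -0.095  0.038] [ 0.179 -0.085  0.071]
blue 10 [-0.027 -0.044  0.163] [ 0.001 -0.024  0.18 ]
yellow 217 [-0.029  0.022  0.153] [0.024 0.046 0.184]
top 119 [ 0.005 -0.092 -0.002] [ 0.18  -0.086  0.071]
blue 0
yellow 0
0.28 22 [-0.047 -0.016  0.281] [0.051 0.006 0.29 ]
0.29 41 [-0.055 -0.016  0.29 ] [0.056 0.007 0.3  ]
0.3 40 [-0.055 -0.016  0.3  ] [0.057 0.007 0.31 ]
0.31 27 [-0.055 -0.009  0.31 ] [0.048 0.006 0.32 ]
```

Keeper is down (lies at z<0.07 out to local x 0.18). Descending around blue and gripping.

play_rows(
  plan="0 0 0 -4 3 0 1; 0 0 0 0 0 40 1; 0 0 0 0 0 40 1; 0 0 0 0 0 35 1; 0 0 0 0 0 26 1",
  grip_force=25,
)

```text
t: 7.6
eef_pos: [0.556, 0.1294, 0.0934]
tcp_rot: [-2.535, -1.855, 0.004]
contact_force: [-0.4, 0.3, 0.5]
opening: 0.998
```

```bash
python3 - <<'E'
from h import *
from rig import *
s=sense();e=np.array(s["eef_pos"]);print(e,local(*ST,e),s["opening"],s["contact_force"])
c=camera("side"); L,m=tips(c,e,.08)
H=hsv(c)
for z0 in np.arange(.1,.19,.01):
    Q=L[m&(H[...,2]<70)&(L[...,2]>z0)&(L[...,2]<z0+.01)]
    if len(Q):print(z0.round(3),len(Q),Q.min(0).round(3),Q.max(0).round(3))
cv2.imwrite("pics/s3.png",cv2.resize(c["image"][170:340,180:330,::-1],None,fx=4,fy=4)[:600])
E
```

```text
[0.55602213 0.1294194  0.09340419] [ 0.00409944 -0.0428483 ] 0.9978220984828179 [-0.35199745  0.27004902  0.52365115]
0.12 2 [-0.021  0.018  0.128] [-0.019  0.019  0.128]
0.13 3 [-0.028  0.017  0.134] [-0.006  0.018  0.138]
0.14 19 [-0.057 -0.007  0.141] [0.053 0.02  0.15 ]
0.15 23 [-0.058 -0.008  0.15 ] [0.054 0.02  0.159]
0.16 18 [-0.058 -0.001  0.16 ] [0.053 0.009 0.169]
0.17 4 [-0.052  0.004  0.17 ] [0.044 0.009 0.173]
```

View pics/s3.png

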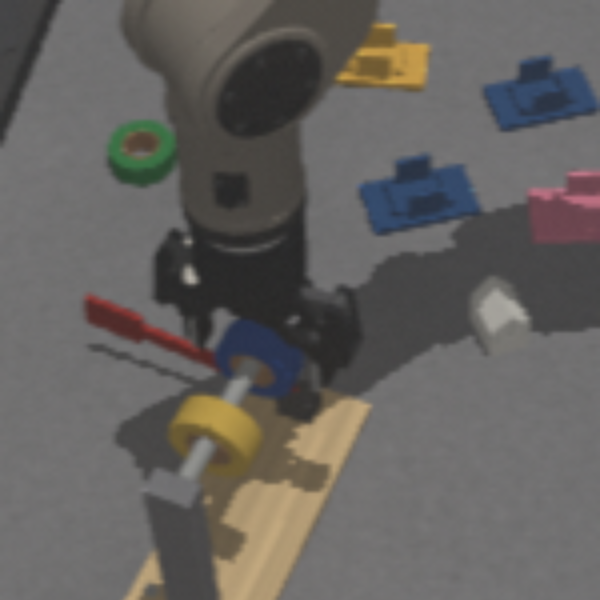

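Fingers straddle the blue roll (crop (258,355)); keeper lies flat. Centring, then closing.

play_rows(
  plan="0 0 0 7 -4.5 0 1; 0 0 0 0 0 0 1; 0 0 0 0 0 0 0.5; 0 0 0 0 0 0 0.5; 0 0 0 0 0 0 0.5",
  grip_force=30,
)

```text
t: 8.15
eef_pos: [0.5556, 0.14, 0.0976]
tcp_rot: [2.532, 1.857, 0.004]
contact_force: [-0.9, -0.3, 5.1]
opening: 0.682
```

play_rows(
  plan="0 0 0 0 0 0 0.3; 0 0 0 0 0 0 0.3; 0 0 0 0 0 0 0.3; 0 0 0 0 0 0 0.3; 0 0 0 0 0 0 0.3",
)

```text
t: 8.65
eef_pos: [0.5556, 0.14, 0.0976]
tcp_rot: [2.532, 1.857, 0.004]
contact_force: [-0.9, -0.8, 5.5]
opening: 0.68
```

play_rows(
  plan="0 0 0 0 0 -3 0.3; 0 0 0 0 0 -3 0.3; 0 0 0 0 0 -2 0.3; 0 0 0 0 0 0 0.3; 0 0 0 0 0 0 0.3",
)

```text
t: 9.15
eef_pos: [0.5545, 0.1398, 0.104]
tcp_rot: [2.533, 1.858, -0.0]
contact_force: [-0.4, 0.2, 0.0]
opening: 0.679
```

```bash
cat >> h.py <<'E'
def roll(c,col,F,zmin=.01,zmax=.3,box=.09,ctr=(0,0)):
    P=cloud(c); L=np.concatenate([local(*F,P),P[...,2:]],-1)
    Q=L[(mask(c,col)>0)&(L[...,2]>zmin)&(L[...,2]<zmax)&(abs(L[...,0]-ctr[0])<box)&(abs(L[...,1]-ctr[1])<box)]
    print(col,len(Q),*(np.percentile(Q,[2,98],axis=0).round(3).tolist() if len(Q) else [])); return Q
E
python3 - <<'E'
from h import *
from rig import *
s=sense();e=np.array(s["eef_pos"]);print(e,local(*ST,e),s["opening"],s["contact_force"],s["tcp_rot"])
for n in("side","top"):
    c=camera(n); roll(c,"blue",ST,.1);
E
```

```text
[0.55450013 0.1397509  0.10399066] [-0.0003701  -0.03341011] 0.6793312829647162 [-0.41822481  0.17178068  0.02427316] [ 2.53319185e+00  1.85806626e+00 -6.79285642e-05]
blue 93 [-0.026, -0.036, 0.138] [0.022, -0.023, 0.189]
blue 0
```

play_rows(
  plan="0 0 0 -10 0 0 0.3; 0 0 0 -15 0 0 0.3; 0 0 0 -20 0 0 0.3; 0 0 0 -20 0 0 0.3; 0 0 0 -20 0 0 0.3",
)

```text
t: 9.75
eef_pos: [0.5281, 0.0563, 0.1038]
tcp_rot: [2.534, 1.856, -0.001]
contact_force: [0.6, -0.2, -0.3]
opening: 0.679
```

play_rows(
  plan="0 0 0 -20 0 0 0.3; 0 0 0 0 0 0 0.3; 0 0 0 0 0 0 0.3; 0 0 0 0 0 0 0.3; 0 0 0 0 0 0 0.3",
)

```text
t: 10.25
eef_pos: [0.5232, 0.0406, 0.1041]
tcp_rot: [-2.532, -1.86, -0.001]
contact_force: [-0.1, -0.3, -1.1]
opening: 0.681
```

```bash
python3 - <<'E'
from h import *
from rig import *
s=sense();e=np.array(s["eef_pos"]);print(e,local(*ST,e),s["opening"],s["contact_force"],s["tcp_rot"],s["t"])
for n in("side","top"):
    c=camera(n); roll(c,"blue",(e[:2],ST[1]),.1);roll(c,"yellow",ST,.1)
q=go([*w(BC,0,0),.12],BC[1]); q=go([*w(BC,0,0),0.0],BC[1],q)
E
```

```text
[0.52318046 0.04060085 0.10411665] [-0.00140517 -0.13738406] 0.6807121719874073 [-0.12415852 -0.26147493 -1.13847601] [-2.53175617e+00 -1.85961720e+00 -9.15838562e-04] 10.25
blue 88 [-0.024, -0.006, 0.136] [0.024, 0.011, 0.19]
yellow 239 [-0.029, 0.023, 0.131] [0.025, 0.046, 0.183]
blue 0
yellow 230 [-0.028, 0.022, 0.133] [0.026, 0.045, 0.184]
turn 5 x [ 0.    -0.    -0.129] | shift [-154.5 -118.   -16. ] = 5 x [-30.9 -23.6  -3.2]
turn 1 x [0. 0. 0.] | shift [  0.   0. 120.] = 3 x [ 0.  0. 40.]
```

play_rows(
  plan="0 0 -0.129 0 0 -8 0.3; 0 0 -0.129 0 0 -8 0.3; 0 0 -0.129 0 0 0 0.3; 0 0 -0.129 0 0 0 0.3; 0 0 -0.129 0 0 0 0.3",
)

```text
t: 10.85
eef_pos: [0.5231, 0.0402, 0.1201]
tcp_rot: [1.806, 2.571, 0.0]
contact_force: [0.0, 0.2, -0.8]
opening: 0.681
```

play_rows(
  plan="0 0 0 -31 -23.6 0 0.3; 0 0 0 -31 -23.6 0 0.3; 0 0 0 -31 -23.6 0 0.3; 0 0 0 -31 -23.6 0 0.3; 0 0 0 -31 -23.6 0 0.3",
)

```text
t: 11.35
eef_pos: [0.4631, -0.1468, 0.1201]
tcp_rot: [1.812, 2.566, 0.0]
contact_force: [0.7, -0.7, -0.1]
opening: 0.677
```

play_rows(
  plan="0 0 0 0 0 0 0.3; 0 0 0 0 0 0 0.3; 0 0 0 0 0 40 0.3; 0 0 0 0 0 0 0.3; 0 0 0 0 0 0 0.3",
)

```text
t: 11.85
eef_pos: [0.4634, -0.1439, 0.08]
tcp_rot: [-1.809, -2.566, -0.001]
contact_force: [1.1, 0.6, -1.0]
opening: 0.68
```

```bash
python3 - <<'E'
from h import *
from rig import *
s=sense();e=np.array(s["eef_pos"]);print(e,"in cradle",local(*BC,e),s["opening"],s["contact_force"],s["t"])
for n in("side","top"):
    c=camera(n); roll(c,"blue",BC,.07,.2)
q=go([*w(BC,0,0),0.0],BC[1])
L,m=tips(camera("side"),e)
cv2.imwrite("pics/s4.png",cv2.resize(c["image"][150:290,240:400,::-1],None,fx=4,fy=4))
E
```

```text
[ 0.46340034 -0.1439267   0.08004759] in cradle [9.74292735e-05 5.73680277e-04] 0.6800241114520682 [ 1.10040582  0.62162924 -1.03812194] 11.85
blue 113 [-0.024, -0.007, 0.113] [0.022, 0.013, 0.164]
blue 0
turn 1 x [0.001 0.    0.002] | shift [ 0.6 -0.9 81.2] = 2 x [ 0.3 -0.5 40.6]
```

play_rows(
  plan="0 0 0 0 0 30 0.3; 0 0 0 0 0 25 0.3; 0 0 0 0 0 20 0.3; 0 0 0 0 0 5 0.3; 0 0 0 0 0 0 0.3",
)

```text
t: 12.5
eef_pos: [0.4638, -0.1456, 0.0004]
tcp_rot: [1.813, 2.565, 0.0]
contact_force: [0.0, 0.1, 0.1]
opening: 0.675
```

play_rows(
  plan="0 0 0 0 0 3 0.3; 0 0 0 0 0 3 0.3; 0 0 0 0 0 3 0.3; 0 0 0 0 0 0 0.3; 0 0 0 0 0 0 0.3",
)

```text
t: 13.0
eef_pos: [0.4635, -0.1459, -0.0089]
tcp_rot: [1.814, 2.565, -0.0]
contact_force: [-0.7, -0.3, -1.1]
opening: 0.675
```

```bash
python3 - <<'E'
from h import *
from rig import *
s=sense();e=np.array(s["eef_pos"]);print(e,"in cradle",local(*BC,e),s["opening"],s["contact_force"],s["t"])
c=camera("side"); roll(c,"blue",BC,.042,.2)
cv2.imwrite("pics/s4.png",cv2.resize(c["image"][150:290,220:380,::-1],None,fx=4,fy=4))
E
```

```text
[ 0.46351378 -0.14586507 -0.00886865] in cradle [-0.00044268 -0.00129137] 0.6754136939564013 [-0.73302274 -0.29750869 -1.09444649] 13.0
blue 72 [-0.024, -0.009, 0.047] [0.022, 0.012, 0.079]
```

View pics/s4.png

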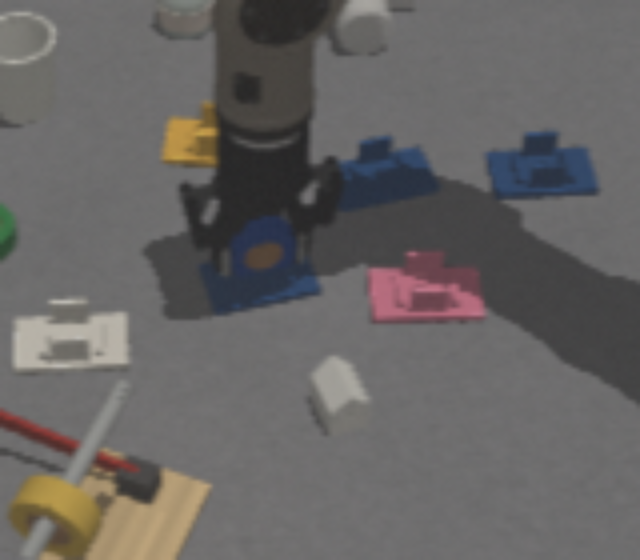

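Blue roll (crop (264,255)) is between the plates, its top at about 0.077 against 0.068 seated. Lowering slowly.

play_rows(
  plan="0 0 0 0 0 2 0.3; 0 0 0 0 0 1 0.3; 0 0 0 0 0 1 0.3; 0 0 0 0 0 0 0.3; 0 0 0 0 0 0 0.3",
)

```text
t: 13.55
eef_pos: [0.4634, -0.1458, -0.013]
tcp_rot: [-1.814, -2.565, -0.0]
contact_force: [-1.0, 0.3, -0.4]
opening: 0.678
```

play_rows(
  plan="0 0 0 0 0 1 0.3; 0 0 0 0 0 1 0.3; 0 0 0 0 0 0 0.3; 0 0 0 0 0 0 0.3; 0 0 0 0 0 0 0.3",
)

```text
t: 14.05
eef_pos: [0.4635, -0.1458, -0.015]
tcp_rot: [1.813, 2.565, 0.0]
contact_force: [-0.5, 0.8, -0.5]
opening: 0.678
```

play_rows(
  plan="0 0 0 0 0 1 0.3; 0 0 0 0 0 1 0.3; 0 0 0 0 0 0 0.3; 0 0 0 0 0 0 0.3; 0 0 0 0 0 0 0.3",
)

```text
t: 14.55
eef_pos: [0.4636, -0.1459, -0.016]
tcp_rot: [1.813, 2.565, -0.001]
contact_force: [-3.6, 0.6, 14.7]
opening: 0.685
```

```bash
python3 - <<'E'
from h import *
from rig import *
s=sense();e=np.array(s["eef_pos"]);print(e,"in cradle",local(*BC,e),s["opening"],s["contact_force"],s["t"])
c=camera("side"); roll(c,"blue",BC,.042,.2)
E
```

```text
[ 0.4636482  -0.14592052 -0.01601555] in cradle [-0.00033448 -0.00138851] 0.6851515067143423 [-3.60889733  0.62690404 14.7127309 ] 14.55
blue 64 [-0.024, -0.006, 0.044] [0.022, 0.011, 0.07]
```

Firm contact (15 N) with the top at about 0.070, so it is seated. Releasing.

play_rows(
  plan="0 0 0 0 0 -1 0.3; 0 0 0 0 0 0 0.75; 0 0 0 0 0 0 0.85; 0 0 0 0 0 0 1; 0 0 0 0 0 0 1",
)

```text
t: 15.1
eef_pos: [0.4634, -0.1458, -0.0161]
tcp_rot: [-1.813, -2.565, -0.0]
contact_force: [0.5, 0.7, 0.2]
opening: 1.002
```

play_rows(
  plan="0 0 0 0 0 -20 1; 0 0 0 0 0 -40 1; 0 0 0 0 0 -50 1; 0 0 0 0 0 -50 1; 0 0 0 0 0 -50 1",
)

```text
t: 15.6
eef_pos: [0.463, -0.1455, 0.1958]
tcp_rot: [-1.813, -2.565, -0.0]
contact_force: [0.4, -1.1, -0.3]
opening: 1.0
```

```bash
python3 - <<'E'
from h import *
from rig import *
s=sense();e=np.array(s["eef_pos"]);print(e,s["opening"],s["contact_force"],s["t"])
c=camera("side"); Q=roll(c,"blue",BC,.042,.2)
F=Q[Q[:,1]>.005]; print("front face top/bbox",F.max(0) if len(F) else 0)
cv2.imwrite("pics/s5.png",cv2.resize(c["image"][170:290,220:340,::-1],None,fx=4,fy=4))
q=go([*w(ST,0,.0345),.237],ST[1]); q=go([*w(ST,0,.0345),.0975],ST[1],q)
E
```

```text
[ 0.46295807 -0.14547394  0.19576398] 1.0000918373371686 [ 0.42272339 -1.10654182 -0.3256111 ] 15.6
blue 55 [-0.021, -0.01, 0.048] [0.025, 0.01, 0.072]
front face top/bbox [0.02480536 0.01235127 0.07226504]
turn 5 x [0.002 0.001 0.127] | shift [ 3.662e+02 -1.000e-01 -3.350e+01] = 9 x [40.7 -0.  -3.7]
turn 1 x [0. 0. 0.] | shift [  0.    0.  139.5] = 4 x [ 0.   0.  34.9]
```

View pics/s5.png

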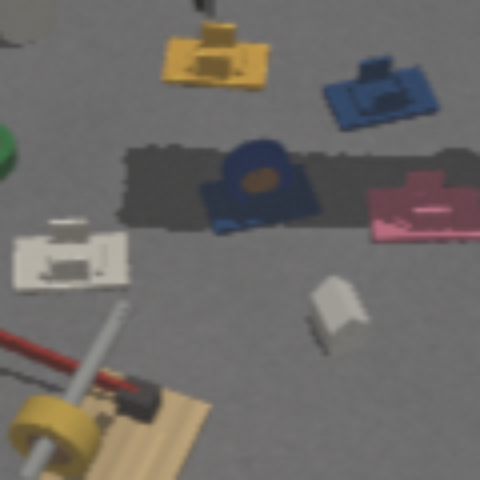

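Blue stands between its plates at crop (258,175), upright. Now yellow.

play_rows(
  plan="0 0 0.127 0 0 -10 1; 0 0 0.127 0 0 -10 1; 0 0 0.127 0 0 -10 1; 0 0 0.127 0 0 -4 1; 0 0 0.127 0 0 0 1",
)

```text
t: 16.15
eef_pos: [0.4637, -0.1459, 0.2286]
tcp_rot: [2.528, 1.864, 0.001]
contact_force: [0.5, -0.1, 0.1]
opening: 1.0
```

play_rows(
  plan="0 0 0 40.7 0 0 1; 0 0 0 40.7 0 0 1; 0 0 0 40.7 0 0 1; 0 0 0 40.7 0 0 1; 0 0 0 40.7 0 0 1",
)

```text
t: 16.65
eef_pos: [0.5228, 0.0503, 0.2278]
tcp_rot: [2.524, 1.87, -0.0]
contact_force: [-0.1, -0.4, 0.6]
opening: 1.002
```

play_rows(
  plan="0 0 0 40.7 0 0 1; 0 0 0 40.7 0 0 1; 0 0 0 40.7 0 0 1; 0 0 0 40.7 0 0 1; 0 0 0 0 0 0 1",
)

```text
t: 17.15
eef_pos: [0.5691, 0.2118, 0.228]
tcp_rot: [-2.513, -1.878, -0.004]
contact_force: [-0.7, 0.6, 0.3]
opening: 1.003
```

```bash
python3 - <<'E'
from h import *
from rig import *
s=sense();e=np.array(s["eef_pos"]);print(e,local(*ST,e),s["opening"],s["t"])
q=go([*w(ST,0,.0345),.0975],ST[1])
for n in("top","side"):
    c=camera(n); print(n);Q=roll(c,"blue",BC,.045,.2); roll(c,"yellow",ST,.1)
    if len(Q): print(Q.mean(0),Q.max(0))
E
```

```text
[0.56913231 0.21180452 0.22797318] [-0.00739262  0.03977807] 1.0028448907464886 17.15
turn 1 x [-0.002 -0.004  0.009] | shift [ -5.3   7.4 130.5] = 3 x [-1.8  2.5 43.5]
top
blue 161 [-0.026, -0.013, 0.047] [0.028, 0.011, 0.071]
yellow 0
[ 0.00085033 -0.0009663   0.06158647] [0.03064575 0.01132383 0.07370859]
side
blue 103 [-0.022, -0.013, 0.046] [0.029, 0.011, 0.07]
yellow 237 [-0.029, 0.024, 0.13] [0.024, 0.046, 0.184]
[0.0043651  0.00089651 0.06118273] [0.02921276 0.01186178 0.07167392]
```

Top view puts blue at (+1,−1) mm in its cradle with its top at 0.071: good. Descending on yellow.

play_rows(
  plan="0 0 0.009 -5 6 0 1; 0 0 0 0 0 0 1; 0 0 0 0 0 40 1; 0 0 0 0 0 45 1; 0 0 0 0 0 46 1",
)

```text
t: 17.75
eef_pos: [0.5752, 0.1961, 0.0963]
tcp_rot: [2.534, 1.855, 0.002]
contact_force: [1.1, 0.0, -0.4]
opening: 1.0
```

play_rows(
  plan="0 0 0 0 0 0 1; 0 0 0 0 0 0 1; 0 0 0 0 0 0 1; 0 0 0 0 0 0 1; 0 0 0 0 0 0 1",
)

```text
t: 18.25
eef_pos: [0.5754, 0.1985, 0.0989]
tcp_rot: [2.532, 1.858, 0.005]
contact_force: [-0.5, 0.4, -0.0]
opening: 0.998
```

```bash
python3 - <<'E'
from h import *
from rig import *
s=sense();e=np.array(s["eef_pos"]);print(e,local(*ST,e),s["tcp_rot"],s["opening"],s["t"],s["contact_force"])
q=go([*w(ST,0,.0345),.097],ST[1])
roll(camera("side"),"yellow",ST,.1)
E
```

```text
[0.57536241 0.19851767 0.09894307] [0.00244235 0.02888642] [2.53154741 1.8583965  0.00453041] 0.9978839876716169 18.25 [-0.47492503  0.3559466  -0.02943623]
turn 1 x [ 0.003 -0.002 -0.008] | shift [ 5.6 -2.4  1.9] = 1 x [ 5.6 -2.4  1.9]
yellow 202 [-0.029, 0.027, 0.13] [0.025, 0.046, 0.184]
```

play_rows(
  plan="0 0 -0.008 5.5 -3.5 2 1; 0 0 0 0 0 0 1; 0 0 0 0 0 0 0.5; 0 0 0 0 0 0 0.5; 0 0 0 0 0 0 0.5",
)

```text
t: 18.8
eef_pos: [0.5727, 0.2045, 0.0951]
tcp_rot: [2.525, 1.869, 0.0]
contact_force: [-0.0, 0.4, 2.0]
opening: 0.683
```

play_rows(
  plan="0 0 0 0 0 0 0.3; 0 0 0 0 0 0 0.3; 0 0 0 0 0 -3 0.3; 0 0 0 0 0 -3 0.3; 0 0 0 0 0 -2 0.3",
)

```text
t: 19.3
eef_pos: [0.5726, 0.2044, 0.1032]
tcp_rot: [2.525, 1.869, 0.0]
contact_force: [0.1, -0.6, -0.3]
opening: 0.679
```

play_rows(
  plan="0 0 0 0 0 0 0.3; 0 0 0 0 0 0 0.3; 0 0 0 0 0 0 0.3; 0 0 0 0 0 0 0.3; 0 0 0 0 0 0 0.3",
)

```text
t: 19.8
eef_pos: [0.5725, 0.2044, 0.1029]
tcp_rot: [-2.525, -1.87, 0.0]
contact_force: [-0.7, -0.2, -0.2]
opening: 0.683
```

```bash
python3 - <<'E'
from h import *
from rig import *
s=sense();e=np.array(s["eef_pos"]);print(e,local(*ST,e),s["tcp_rot"],s["opening"],s["t"],s["contact_force"])
q=go([*w(ST,0,-.135),.104],ST[1])
roll(camera("side"),"yellow",ST,.1)
E
```

```text
[0.5724721  0.20438944 0.10288737] [-0.00203508  0.03365971] [-2.52471720e+00 -1.86953557e+00  3.11689260e-04] 0.6831766913534874 19.8 [-0.69711196 -0.17371449 -0.17620578]
turn 1 x [-0.  0. -0.] | shift [-168.7    2.    -1.1] = 4 x [-42.2   0.5  -0.3]
yellow 130 [-0.028, 0.034, 0.137] [0.021, 0.046, 0.191]
```

play_rows(
  plan="0 0 0 -10 0 0 0.3; 0 0 0 -20 0.3 0 0.3; 0 0 0 -20 0.3 0 0.3; 0 0 0 -20 0.3 0 0.3; 0 0 0 -20 0.3 0 0.3",
)

```text
t: 20.35
eef_pos: [0.5469, 0.1164, 0.1029]
tcp_rot: [2.525, 1.869, -0.001]
contact_force: [0.7, -1.3, -0.7]
opening: 0.687
```

play_rows(
  plan="0 0 0 -20 0.3 0 0.3; 0 0 0 -20 0.3 0 0.3; 0 0 0 -20 0 0 0.3; 0 0 0 -20 0 0 0.3; 0 0 0 0 0 0 0.3",
)

```text
t: 20.85
eef_pos: [0.5235, 0.0372, 0.1025]
tcp_rot: [2.528, 1.863, -0.005]
contact_force: [0.1, 0.8, -0.8]
opening: 0.68
```

```bash
python3 - <<'E'
from h import *
from rig import *
s=sense();e=np.array(s["eef_pos"]);print(e,local(*ST,e),s["tcp_rot"],s["opening"],s["t"],s["contact_force"])
roll(camera("side"),"yellow",(e[:2],ST[1]),.1)
q=go([*w(YC,0,0),.14],YC[1])
E
```

```text
[0.52350873 0.03716533 0.10251735] [-8.90201283e-05 -1.40574413e-01] [ 2.52796338  1.86312881 -0.00454711] 0.6803765954052065 20.85 [ 0.07750607  0.83742096 -0.81045873]
yellow 130 [-0.025, -0.002, 0.137] [0.023, 0.013, 0.19]
turn 3 x [-0.     0.    -0.108] | shift [-349.   -15.2  -37.1] = 8 x [-43.6  -1.9  -4.6]
```

play_rows(
  plan="0 0 -0.108 0 0 -12 0.3; 0 0 -0.108 0 0 -12 0.3; 0 0 -0.108 0 0 -13 0.3; 0 0 0 -30 -2 0 0.3; 0 0 0 -44 -2 0 0.3",
)

```text
t: 21.4
eef_pos: [0.5237, -0.0294, 0.1412]
tcp_rot: [2.182, 2.26, 0.005]
contact_force: [-0.1, -0.3, -0.5]
opening: 0.684
```

play_rows(
  plan="0 0 0 -44 -2 0 0.3; 0 0 0 -44 -2 0 0.3; 0 0 0 -44 -2 0 0.3; 0 0 0 -44 -2 0 0.3; 0 0 0 -44 -2 0 0.3",
)

```text
t: 21.9
eef_pos: [0.5194, -0.2538, 0.1403]
tcp_rot: [2.188, 2.253, 0.001]
contact_force: [0.3, -0.4, 0.1]
opening: 0.686
```

play_rows(
  plan="0 0 0 -35 -2 0 0.3; 0 0 0 -20 0 0 0.3; 0 0 0 0 0 0 0.3; 0 0 0 0 0 40 0.3; 0 0 0 0 0 0 0.3",
)

```text
t: 22.4
eef_pos: [0.5159, -0.3052, 0.0963]
tcp_rot: [-2.183, -2.249, 0.002]
contact_force: [-0.5, 0.3, -1.4]
opening: 0.681
```

```bash
python3 - <<'E'
from h import *
from rig import *
s=sense();e=np.array(s["eef_pos"]);print(e,local(*YC,e),s["tcp_rot"],s["opening"],s["t"],s["contact_force"])
roll(camera("side"),"yellow",YC,.09,.25)
q=go([*w(YC,0,0),.001],YC[1])
E
```

```text
[ 0.51588966 -0.30517004  0.09626921] [-0.00149186  0.00486786] [-2.18264298e+00 -2.24947261e+00  2.10149191e-03] 0.6812966759156728 22.4 [-0.5470387   0.27299633 -1.41131689]
yellow 121 [-0.025, -0.003, 0.13] [0.023, 0.02, 0.185]
turn 1 x [-0.004 -0.003  0.006] | shift [-4.5  0.2 97.4] = 3 x [-1.5  0.1 32.5]
```

play_rows(
  plan="0 0 0.004 0 0 0 0.3; 0 0 0 0 0 25 0.3; 0 0 0 0 0 0 0.3; 0 0 0 0 0 0 0.3; 0 0 0 0 0 0 0.3",
)

```text
t: 22.95
eef_pos: [0.5195, -0.3081, 0.0766]
tcp_rot: [2.193, 2.247, 0.001]
contact_force: [-0.4, 0.6, -1.0]
opening: 0.683
```

```bash
python3 - <<'E'
from h import *
from rig import *
s=sense();e=np.array(s["eef_pos"]);print(e,local(*YC,e),s["tcp_rot"],s["opening"],s["t"],s["contact_force"])
roll(camera("side"),"yellow",YC,.07,.25)
q=go([*w(YC,0,0),.001],YC[1])
E
```

```text
[ 0.51948607 -0.30805419  0.07662984] [0.00203302 0.00189671] [2.19300431e+00 2.24679158e+00 1.08933833e-03] 0.6833898981859703 22.95 [-0.44580691  0.64658998 -1.00359956]
yellow 122 [-0.025, -0.006, 0.11] [0.025, 0.017, 0.166]
turn 1 x [ 0.002  0.001 -0.   ] | shift [-1.8 -1.9 75.5] = 2 x [-0.9 -1.  37.8]
```

play_rows(
  plan="0 0 0 -3 -1 0 0.3; 0 0 0 0 0 30 0.3; 0 0 0 0 0 30 0.3; 0 0 0 0 0 12 0.3; 0 0 0 0 0 4 0.3",
)

```text
t: 23.5
eef_pos: [0.5168, -0.3109, -0.0019]
tcp_rot: [-2.193, -2.247, 0.001]
contact_force: [0.2, 0.0, 0.6]
opening: 0.68
```

play_rows(
  plan="0 0 0 0 0 4 0.3; 0 0 0 0 0 4 0.3; 0 0 0 0 0 2 0.3; 0 0 0 0 0 2 0.3; 0 0 0 0 0 0 0.3",
)

```text
t: 24.0
eef_pos: [0.5176, -0.3111, -0.0128]
tcp_rot: [2.194, 2.248, -0.0]
contact_force: [-0.8, 0.1, -0.5]
opening: 0.684
```

```bash
python3 - <<'E'
from h import *
from rig import *
s=sense();e=np.array(s["eef_pos"]);print(e,local(*YC,e),s["tcp_rot"],s["opening"],s["t"],s["contact_force"])
roll(camera("side"),"yellow",YC,.042,.25)
E
```

```text
[ 0.51761648 -0.31111716 -0.01284279] [ 8.91544206e-05 -1.11967009e-03] [ 2.19439242e+00  2.24772577e+00 -2.51352076e-05] 0.6835709795126439 24.0 [-0.82718694  0.14387711 -0.47547247]
yellow 86 [-0.025, -0.008, 0.044] [0.023, 0.015, 0.076]
```

play_rows(
  plan="0 0 0 0 0 2 0.3; 0 0 0 0 0 1 0.3; 0 0 0 0 0 1 0.3; 0 0 0 0 0 0 0.3; 0 0 0 0 0 0 0.3",
)

```text
t: 24.55
eef_pos: [0.5175, -0.311, -0.017]
tcp_rot: [-2.195, -2.248, -0.0]
contact_force: [-0.2, 1.5, -1.0]
opening: 0.685
```

play_rows(
  plan="0 0 0 0 0 1 0.3; 0 0 0 0 0 0 0.3; 0 0 0 0 0 0 0.3; 0 0 0 0 0 0 0.3; 0 0 0 0 0 0 0.3",
)

```text
t: 25.05
eef_pos: [0.5175, -0.3111, -0.018]
tcp_rot: [2.195, 2.248, 0.0]
contact_force: [-0.0, -0.0, -0.8]
opening: 0.688
```

play_rows(
  plan="0 0 0 0 0 1 0.3; 0 0 0 0 0 0 0.3; 0 0 0 0 0 0 0.3; 0 0 0 0 0 0 0.3; 0 0 0 0 0 0 0.3",
)

```text
t: 25.55
eef_pos: [0.5176, -0.3111, -0.0184]
tcp_rot: [2.194, 2.248, -0.0]
contact_force: [-2.3, 0.7, 5.8]
opening: 0.685
```

```bash
python3 - <<'E'
from h import *
from rig import *
s=sense();e=np.array(s["eef_pos"]);print(e,local(*YC,e),s["opening"],s["t"],s["contact_force"])
roll(camera("side"),"yellow",YC,.042,.25)
E
```

```text
[ 0.51764739 -0.31111553 -0.01844908] [ 0.00012009 -0.0011188 ] 0.6845085359070877 25.55 [-2.32864326  0.69982474  5.79440395]
yellow 80 [-0.025, -0.007, 0.045] [0.023, 0.014, 0.071]
```

Contact (6 N), top at about 0.070: seated as blue was. Releasing and rising.

play_rows(
  plan="0 0 0 0 0 0.5 0.3; 0 0 0 0 0 -0.5 0.75; 0 0 0 0 0 0 0.85; 0 0 0 0 0 0 1; 0 0 0 0 0 0 1",
)

```text
t: 26.1
eef_pos: [0.5175, -0.311, -0.0192]
tcp_rot: [-2.194, -2.248, -0.0]
contact_force: [0.4, 0.3, -0.4]
opening: 1.003
```

play_rows(
  plan="0 0 0 0 0 -20 1; 0 0 0 0 0 -40 1; 0 0 0 0 0 -50 1; 0 0 0 0 0 -50 1; 0 0 0 0 0 -50 1",
)

```text
t: 26.6
eef_pos: [0.5172, -0.3108, 0.1928]
tcp_rot: [-2.194, -2.248, -0.0]
contact_force: [0.9, -0.9, -0.6]
opening: 0.999
```

play_rows(
  plan="0 0 0 -45 0 0 1; 0 0 0 -45 0 0 1; 0 0 0 -45 0 0 1; 0 0 0 -45 0 0 1; 0 0 0 0 0 0 1",
)

```text
t: 27.1
eef_pos: [0.5185, -0.4993, 0.1893]
tcp_rot: [2.206, 2.236, -0.005]
contact_force: [-1.4, -1.3, -1.0]
opening: 0.999
```

```bash
python3 - <<'E'
from h import *
from rig import *
s=sense();e=np.array(s["eef_pos"]);print(e,s["contact_force"],s["t"])
for n in("top","side"):
    c=camera(n); print(n)
    for col,F in(("blue",BC),("yellow",YC)):
        Q=roll(c,col,F,.045,.2); 
        if len(Q): print(Q.mean(0))
    P=cloud(c);L=np.concatenate([local(*ST,P),P[...,2:]],-1);H=hsv(c)
    r=(H[...,1]>110)&((H[...,0]<8)|(H[...,0]>168))&(abs(L[...,1]+.088)<.03)&(L[...,0]<.25)&(L[...,0]>-.1);print("keeper",L[r].max(0).round(3))
    cv2.imwrite(f"pics/{n}9.png",c["image"][:,:,::-1])
a=cv2.imread("pics/side9.png")[120:300,200:360];b=cv2.imread("pics/top9.png")[150:270,280:420]
cv2.imwrite("pics/end.png",np.hstack([cv2.resize(a,(400,450)),cv2.resize(b,(400,450))]))
E
```

```text
[ 0.51846434 -0.49932162  0.18930095] [-1.43666886 -1.32026869 -0.9617472 ] 27.1
top
blue 160 [-0.025, -0.013, 0.047] [0.029, 0.01, 0.07]
[ 0.00121012 -0.00121432  0.06154638]
yellow 184 [-0.026, -0.01, 0.047] [0.029, 0.013, 0.07]
[-0.0002983   0.00214679  0.06056774]
keeper [ 0.18  -0.086  0.073]
side
blue 96 [-0.022, -0.014, 0.047] [0.027, 0.01, 0.07]
[0.0035708  0.00080949 0.06208317]
yellow 95 [-0.025, -0.01, 0.047] [0.027, 0.014, 0.071]
[7.76417080e-05 4.13775408e-03 6.04891779e-02]
keeper [ 0.178 -0.085  0.071]
```

View pics/end.png

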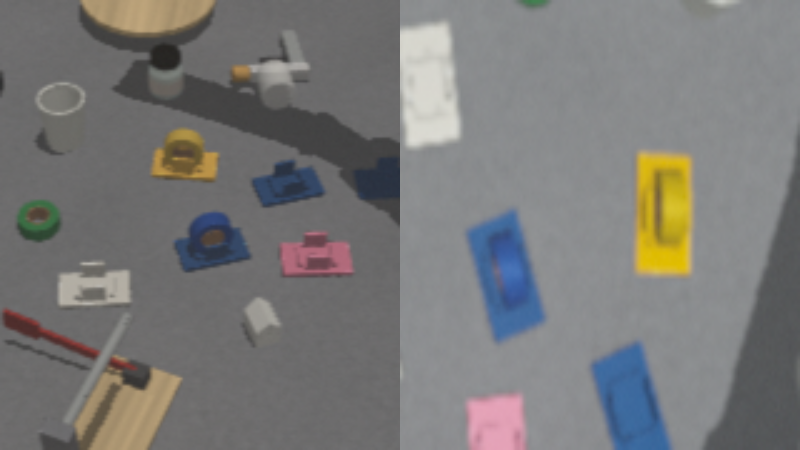

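Both rolls stand centred in their own cradles (blue (210,232), yellow (183,150) in the left half); the keeper is flat and the bar is empty. Handing in.

play_rows(
  plan="0 0 0 0 0 0 1; 0 0 0 0 0 0 1; 0 0 0 0 0 0 1",
)

```text
t: 27.5
eef_pos: [0.5224, -0.4896, 0.1915]
tcp_rot: [2.192, 2.25, 0.0]
contact_force: [0.1, 0.1, 0.7]
opening: 1.0
```

```bash
python3 -c "
from rig import *
print(sense()['t']); print(job_done())"
```

```text
27.5
the job is handed in; nothing more can be done
None
```

The job is handed in at t = 27.5 s with both rolls standing in their own cradles, the keeper down and the arm clear. `job_done()` reports no verdict, so the result rests on my own checks.

**What I did:** I tipped the keeper with the shut fingers. Then I slid blue, and after it yellow, off the bar with a grip across the diameter. Each roll was lowered into its cradle until contact showed on the wrist, then released.

**Last checks, from both cameras:**

| Item | Along cradle x | Along cradle y | Height |
|---|---|---|---|
| Blue roll | about +2 mm | about −1 mm | top at 70 mm (68 mm seated) |
| Yellow roll | about +1 mm | about +2 mm | top at 70 mm (68 mm seated) |
| Keeper | – | – | lying, top about 72 mm above the table |

- **Heights:** the cameras read about 2–3 mm high on known heights, so the roll tops agree with seated.
- **Other things:** those in the final view looked untouched. I did not measure their positions at the end, and the brush was out of that view.

**What disagreed:** the real fingertips lie about 32 mm behind the reported TCP, and about 43 mm when open, not at it. Because of this the first keeper push passed over the paddle without touching it. I measured the offset by camera and used it for every later height, and the contact on seating each roll fitted it.

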